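Put the map weights back in their tray

ROBOT

A 7-joint arm with a two-finger parallel gripper is mounted at the origin on the work surface. World frame = base frame: x ahead of the robot, y to its left, z up, the work surface at z = 0. Lengths are in m, angles in rad, forces in N, time in s.
With the tool pointing down it reaches from about 0.425 to 0.875 m from the base axis. Payload 4.7 kg.
Tool frame: the origin (TCP) lies on the centre line of the jaws, within the pads' length; the fingertips stand 14 mm ahead of it and the grasp point (between the pads) lies 5 mm behind it; z points along the fingers, y is the direction in which the jaws open and shut (so a half turn about z gives the same grasp; the last joint's range is limited). The gripper opens to 87 mm and grips with 3 to 60 N. Pads are 19 mm wide; open, the fingers measure 117 mm over their backs; the gripper's body (75 mm by 190 mm) begins 51 mm behind the grasp point.
Start: joints at [-1.249, 0.321, -0.07, 1.45, 0.023, 1.371, -0.057], TCP at [0.197, 0.619, 0.237] pointing down, gripper open.
Joint ranges: [-2.86, 2.86], [-0.3, 2.09], [-1.38, 1.24], [0.06, 2.45], [-1.56, 4.7], [0.09, 2.05], [-2.69, 2.69]. Speed limits (rad/s): [2.57, 2.57, 3.14, 3.14, 3.14, 3.14, 3.14].

INTERFACE

Orientations are given as a rotation vector (axis times angle).
In Python, from bench import ctrl gives the robot as it stands. The module is installed in compiled form; this text tells all that it offers.
- The arm moves only by the tool step_arm, never from a script. Its argument "plan" is a list of rows, each a list of 3 entries, a list of its own where there are three numbers: the turn, a rotation vector about the tool's x, y, z in rad, then the shift along the tool's x, y, z in m, then the closure in counts, from 0 (fully open) to 255 (shut). In form: [[[rx, ry, rz], [x, y, z], hand], ...]. A call has exactly 10 rows; each row is the pose to reach, as a shift and turn from the pose commanded when the call began, along the tool's axes at that moment; what a row does not reach only later rows make up. A row lasts 1/8 s, in which the tool goes at most 62.5 mm and 10.7 degrees, less where a joint would pass 70% of its speed; a pose out of reach is approached as far as the arm can. A call with a gripper value outside its range is refused whole. The fingers move at their own pace and stop on an object; "squeeze" is the grip in N (left out, the last holds). Time passes only in rows, so rows that repeat a pose let the fingers close, or fill a call up. It gives the time, the measured TCP pose, the force and the opening at its end, in the units of the state.
- ctrl.get_state(): the state, without advancing time (a new reading comes with each control period).
- ctrl.get_image(name): name is "scene" or "top" or "wrist"; returns the picture (420x560x3 uint8, red, green, blue); there is no depth.
- ctrl.calibration(name): a dict with "fov_y" (degrees; the focal length in pixels is half the picture's height over the tangent of half this angle, whatever the lens; pixels are square), "cx", "cy" (the principal point, pixels), "k1" (the pictures are not rectified: a ray, as slopes to the right and down, at radius r is drawn at 1 + k1 r^2 times it, then the intrinsics apply), "rvec" (rotation vector, rad) and "tvec" (3), from world to camera coordinates, as OpenCV has them. Camera axes: x right, y down, z forward; pixel columns grow to the right and rows downward; lengths in m; the calibration is good to about 2 mm. A picture is of the moment at which its call begins: read the wrist's pose just before it. calibration takes no time and is no camera call; for the wrist camera it gives the pose at the moment of the call.
- ctrl.close_job(): hands the job in, once; it reports no verdict.
Trained networks look in the newest picture that a camera, given by its name, has taken for a name from the list of things; names that differ only in an ending like _2 or _b are one class to them, and where a whole thing is asked for, a point or a joint stands for the part that bears it (a point fixed in the world has none). Each returns a list of dicts, best first, with "score" (0 to 1); they miss things now and then, are a little off and sometimes report something else, mostly with a low value. They report only what shows in the picture. A call takes as long as a camera call. They do not tell look-alikes from the thing itself.
- ctrl.cut_out(camera, label): "pixels" (420x560 bool, what is visible of it) and "rect" ([left, top, width, height] in pixels, round what is visible of it).
The state is a dict: "time": time; "joint_positions": joint angles; "qd": joint speeds; "joint_torque": joint torques, N m; "position": TCP position; "tool_rot": TCP orientation; "ft_force": force on the tool from outside, world axes, zero at the start; "torque": the same for the moment, N m; "grip_width": opening from 0.0 (shut) to 1.0 (fully open).
Only numpy, scipy, OpenCV 4.12 (cv2) and the standard library are available. Lean on these libraries where they do the work, as an engineer would, in place of code of your own. Each camera call takes 0.05 s, during which the arm holds its last target.

TASK

Gather the four knobbed steel map weights into the foam-lined tray, setting each one down, not dropping it, upright and fully down in the recess cut to its own shape and size. The wooden hand stamp and the flat round tin do not belong to the set: leave them where they are.

Things in the scene. Friction and masses are not known exactly. Their poses are not given: they have to be found in the camera images.
- weight_large_round: Map weight, large round: a disc 64 mm in diameter, about 0.55 kg. Steel, 24 mm high; on its centre a black round knob, 24 mm in diameter and 32 mm high (its top 56 mm above the underside), to grip from above, fingertips staying over the steel. Origin: centre of the underside, z up. Lies loose on the table, underside at z = 0.
- weight_small_round: Map weight, small round: a disc 44 mm in diameter, about 0.3 kg. Steel, 24 mm high; on its centre a black round knob, 24 mm in diameter and 32 mm high (its top 56 mm above the underside), to grip from above, fingertips staying over the steel. Origin: centre of the underside, z up. Lies loose on the table, underside at z = 0.
- weight_square: Map weight, square: 50 x 50 mm, sides along its x and y, about 0.45 kg. Steel, 24 mm high; on its centre a black round knob, 24 mm in diameter and 32 mm high (its top 56 mm above the underside), to grip from above, fingertips staying over the steel. Origin: centre of the underside, z up. Lies loose on the table, underside at z = 0.
- weight_bar: Map weight, oblong: 28 mm along its x, 80 mm along its y, about 0.45 kg. Steel, 24 mm high; on its centre a black round knob, 24 mm in diameter and 32 mm high (its top 56 mm above the underside), to grip from above, fingertips staying over the steel. Origin: centre of the underside, z up. Lies loose on the table, underside at z = 0.
- foam_large_round: Foam block with the large round recess, 80 mm in diameter. Fixed, one of four (92 mm in x, 108 mm in y, 30 mm thick, black, pale recess floor) in a wooden tray, two by two, order varies. Recess 18 mm deep, floor 12 mm above the block's underside. Origin: centre of the underside (5 mm above the table), below the recess's centre; z up. Foam top 35 mm above the table, tray rim 34 mm.
- foam_small_round: Foam block with the small round recess, 60 mm in diameter. Fixed, one of four (92 mm in x, 108 mm in y, 30 mm thick, black, pale recess floor) in a wooden tray, two by two, order varies. Recess 18 mm deep, floor 12 mm above the block's underside. Origin: centre of the underside (5 mm above the table), below the recess's centre; z up. Foam top 35 mm above the table, tray rim 34 mm.
- foam_square: Foam block with the square recess, 66 x 66 mm, sides along its x and y. Fixed, one of four (92 mm in x, 108 mm in y, 30 mm thick, black, pale recess floor) in a wooden tray, two by two, order varies. Recess 18 mm deep, floor 12 mm above the block's underside. Origin: centre of the underside (5 mm above the table), below the recess's centre; z up. Foam top 35 mm above the table, tray rim 34 mm.
- foam_bar: Foam block with the oblong recess, 44 mm along its x and 96 mm along its y. Fixed, one of four (92 mm in x, 108 mm in y, 30 mm thick, black, pale recess floor) in a wooden tray, two by two, order varies. Recess 18 mm deep, floor 12 mm above the block's underside. Origin: centre of the underside (5 mm above the table), below the recess's centre; z up. Foam top 35 mm above the table, tray rim 34 mm.
- date_stamp: Look-alike, not a weight: a wooden hand stamp with an oblong base (28 mm along its x, 80 mm along its y, 24 mm high) and a tall turned dark wooden handle, 84 mm high in all, 28 mm across at its widest. Loose; stays where it is. Origin: centre of the underside, z up.
- round_tin: Look-alike, not a weight: a round flat steel tin 64 mm in diameter and 25 mm high, with a flat lid and no knob. Loose; stays where it is. Origin: centre of the underside, z up.
There are look-alikes about, which are no part of the job. Leave any turquoise look-alike of the weight_square alone.

How it is judged:
By the outcome, as a careful person would: the job done as asked, in the order asked, and still so for the second after the job is handed in, with the robot touching nothing.
It also fails if it takes over 128 s, if anything falls off the work surface, if the arm or the gripper's body presses on something with over 40 N, if the wrist force passes 120 N, or if a joint passes its speed limit or range.

## Working session

There is one attempt and no reset: what is moved stays moved. The work goes in short steps, Python scripts to look and compute and a tool call to move; the robot and the scene stay as the last step left them, time stands still between calls to the robot, and variables do not carry over. Pictures are saved under pics/ and viewed, and the job is handed in when it is done.

Besides the shell and the picture viewer there is one more tool, called after "Request:" in YAML: its name, and indented under it one key for each argument. step_arm: Moves the arm, as the interface text tells. Its arguments: {"type":"object","properties":{"plan":{"type":"array"},"squeeze":{"type":"number"}},"required":["plan"]}

```bash
mkdir -p pics; cat > h.py <<'E'
import numpy as np, cv2
from scipy.spatial.transform import Rotation as R
from bench import ctrl
def save(img,n): cv2.imwrite('pics/'+n+'.png',cv2.cvtColor(img,cv2.COLOR_RGB2BGR))
def K(c):
    f=210/np.tan(np.radians(c['fov_y'])/2); return f,c['cx'],c['cy']
def ray(c,u,v):
    f,cx,cy=K(c); d=np.array([(u-cx)/f,(v-cy)/f]); s=d.copy()
    for _ in range(30): s=d/(1+c['k1']*(s@s))
    Rm=R.from_rotvec(c['rvec']).as_matrix(); t=np.array(c['tvec'])
    o=-Rm.T@t; w=Rm.T@np.array([s[0],s[1],1]); return o,w/np.linalg.norm(w)
def atz(c,u,v,z):
    o,w=ray(c,u,v); return o+w*(z-o[2])/w[2]
def proj(c,p):
    f,cx,cy=K(c); Rm=R.from_rotvec(c['rvec']).as_matrix(); q=Rm@np.array(p)+np.array(c['tvec'])
    s=q[:2]/q[2]; s=s*(1+c['k1']*(s@s)); return np.array([cx+f*s[0],cy+f*s[1]])
def tri(rays):
    A=np.zeros((3,3));b=np.zeros(3)
    for o,w in rays:
        P=np.eye(3)-np.outer(w,w);A+=P;b+=P@o
    p=np.linalg.solve(A,b); return p,[np.linalg.norm((np.eye(3)-np.outer(w,w))@(p-o)) for o,w in rays]
E
python3 - <<'E'
from h import *
s=ctrl.get_state(); print(s)
for n in ['scene','top','wrist']:
    save(ctrl.get_image(n),n+'0'); c=ctrl.calibration(n); print(n,c, ray(c,280,210)[0])
E
```

```text
{'time': 0.0, 'joint_positions': array([-1.24887733,  0.32184713, -0.0701087 ,  1.45165393,  0.02261329,
        1.37078082, -0.05692221]), 'qd': array([-1.22195617e-04,  1.74289171e-04, -1.54095863e-03, -3.03149795e-05,
        1.31198209e-04, -6.17194400e-04, -4.40194473e-06]), 'joint_torque': array([ 8.58662133e-05, -4.91285169e+01, -4.03785193e-01, -3.12525630e+01,
       -6.39919331e-02,  4.35158762e-02,  1.69685436e-04]), 'position': array([0.19681821, 0.61894731, 0.23545657]), 'tool_rot': array([-4.81533135e-01, -3.10427503e+00,  2.97180753e-03]), 'ft_force': array([ 0.2199233 , -0.22166519,  0.81919131]), 'torque': array([-0.00838137, -0.02813966, -0.03066651]), 'grip_width': 0.9974389762933908}
scene {'fov_y': 48.65640511983186, 'cx': 284.45239818002767, 'cy': 207.10334338137645, 'k1': -0.05730307046364472, 'rvec': array([ 1.03644727,  2.47852832, -0.96463793]), 'tvec': array([ 0.39375519, -0.20159739,  1.41961027])} [1.07152414 0.49362151 0.90507005]
top {'fov_y': 54.89842910247018, 'cx': 275.7833775176739, 'cy': 205.95053926250884, 'k1': -0.00014015621232635184, 'rvec': array([ 2.14700575, -2.13365414,  0.17909861]), 'tvec': array([-0.07615602,  0.49843246,  0.88140272])} [ 0.35119833 -0.06791253  0.95034364]
wrist {'fov_y': 65.93471304850276, 'cx': 280.0707940092478, 'cy': 210.37560011590372, 'k1': -0.013463570723838825, 'rvec': array([-2.33387846, -1.70553072, -0.25103216]), 'tvec': array([-0.64905538, -0.03501994,  0.39329324])} [0.1203908  0.64393629 0.38474793]
```

View pics/scene0.png

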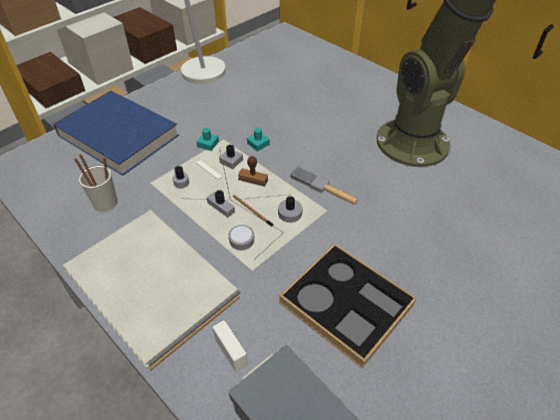

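View pics/top0.png

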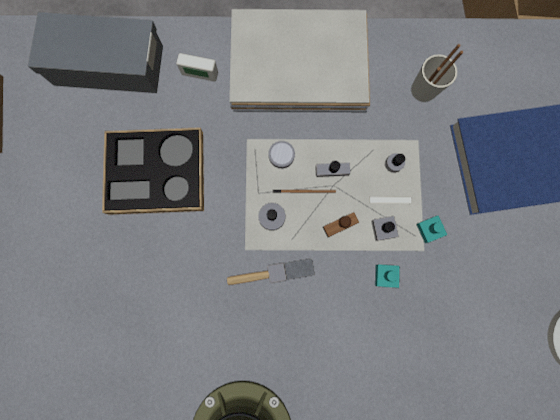

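View pics/wrist0.png

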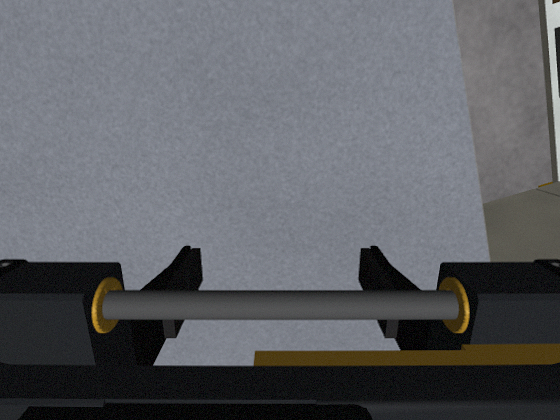

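The top view shows the large round at (272,216), the small round at (396,162), the bar at (333,169) and the grey square at (386,228). Also there: the stamp (341,224), the tin (282,154) and turquoise squares at (433,228) and (388,276). The tray is at about (153,171), with its recesses as follows: square upper left, large round upper right, bar lower left, small round lower right.

```bash
cat > m.py <<'E'
from h import *
import sys
names=['weight_large_round','weight_small_round','weight_square','weight_bar','foam_large_round','foam_small_round','foam_square','foam_bar','date_stamp','round_tin']
E
python3 - <<'E'
from m import *
import pickle
D={}
for cam in ['top','scene']:
    save(ctrl.get_image(cam),cam+'1')
    for n in names:
        r=ctrl.cut_out(cam,n); D[cam,n]=r
        for q in r: 
            ys,xs=np.nonzero(q['pixels']); print(cam,n,round(q['score'],2),np.round(q['rect'],0),len(xs),xs.mean().round(1),ys.mean().round(1))
pickle.dump(D,open('D.pkl','wb'))
print(ctrl.get_state()['time'])
im=cv2.imread('pics/top1.png')
cv2.imwrite('pics/cropA.png',cv2.resize(im[130:300,230:460],None,fx=3.4,fy=3.4,interpolation=cv2.INTER_CUBIC))
cv2.imwrite('pics/cropB.png',cv2.resize(im[120:220,95:215],None,fx=6,fy=6,interpolation=cv2.INTER_CUBIC))
E
```

```text
top weight_large_round 0.92 [258. 202.  25.  31.] 606 271.4 215.9
top weight_small_round 0.84 [388. 155.  19.  18.] 300 394.6 161.6
top weight_square 0.97 [374. 264.  23.  23.] 515 386.8 275.3
top weight_square 0.74 [419. 216.  29.  30.] 563 431.0 228.7
top weight_square 0.57 [371. 219.  23.  21.] 486 384.3 227.5
top weight_bar 0.97 [313. 160.  38.  18.] 499 332.2 168.8
top weight_bar 0.19 [104. 169.  49.  40.] 1857 128.1 189.2
top foam_small_round 0.61 [151. 166.  47.  42.] 1875 175.0 187.3
top foam_small_round 0.54 [258. 204.  26.  31.] 581 270.8 215.6
top foam_square 0.6 [104. 129.  49.  38.] 1703 128.6 150.3
top foam_bar 0.83 [102. 167.  50.  42.] 1882 127.9 189.2
top date_stamp 0.78 [322. 213.  36.  21.] 456 340.2 223.6
top date_stamp 0.18 [255. 203.  28.  31.] 591 271.1 215.5
top date_stamp 0.16 [387. 153.  20.  20.] 325 395.0 161.7
top round_tin 0.79 [269. 141.  24.  25.] 578 280.6 153.6
scene weight_large_round 0.97 [279. 200.  25.  23.] 457 289.7 210.0
scene weight_small_round 0.65 [228. 225.  26.  26.] 603 240.9 237.4
scene weight_small_round 0.57 [172. 166.  15.  24.] 290 179.7 178.0
scene weight_square 0.89 [196. 128.  24.  24.] 328 207.2 139.9
scene weight_square 0.67 [219. 146.  27.  19.] 312 230.9 157.8
scene weight_square 0.67 [247. 129.  22.  23.] 330 258.0 140.2
scene weight_bar 0.88 [208. 189.  32.  29.] 427 220.4 203.5
scene foam_large_round 0.62 [284. 267.  66.  59.] 1820 315.3 296.0
scene foam_small_round 0.94 [313. 247.  60.  50.] 1528 341.1 269.9
scene foam_small_round 0.47 [207. 189.  29.  30.] 437 220.4 203.6
scene foam_square 0.56 [322. 300.  68.  57.] 2111 355.4 326.4
scene foam_bar 0.89 [352. 272.  59.  51.] 1764 380.8 297.3
scene date_stamp 0.83 [240. 157.  27.  30.] 487 252.4 173.9
scene round_tin 0.8 [226. 226.  30.  26.] 547 240.9 237.5
scene round_tin 0.66 [312. 248.  58.  47.] 1562 341.4 270.2
1.25
```

View pics/cropA.png

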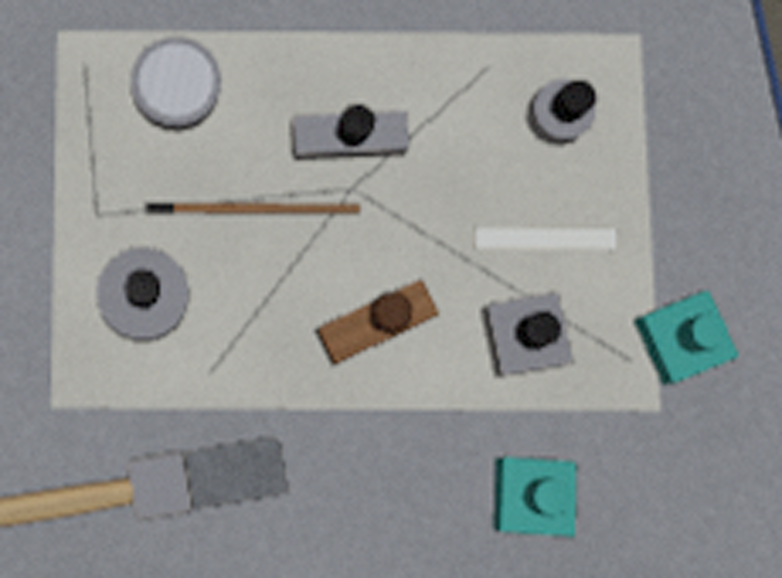

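View pics/cropB.png

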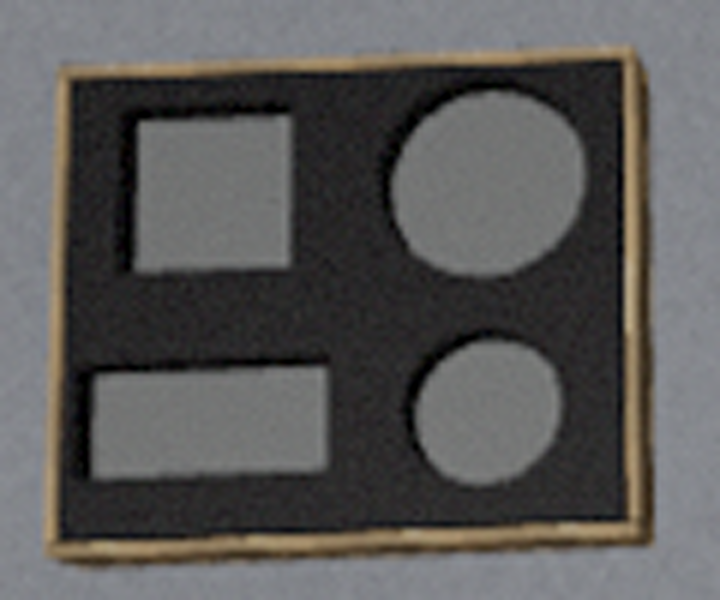

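Crop check: the grey square weight is at (386,228). The two teal squares are decoys. Next I measure positions from both views.

```bash
python3 - <<'E'
from m import *
import pickle
im=cv2.imread('pics/top1.png'); sc=cv2.imread('pics/scene1.png')
ct=ctrl.calibration('top'); cs=ctrl.calibration('scene')
print('corners foam top')
P=[atz(ct,95+u/6-.42,120+v/6-.42,.035) for u,v in [(70,85),(622,65),(632,520),(62,540)]]
P=np.array(P); print(P.round(4), [np.linalg.norm(P[i]-P[(i+1)%4]).round(4) for i in range(4)],P.mean(0).round(4))
print('recess floors z=.017')
for n,q in {'sq':[(135,118),(292,114),(290,268),(135,272)],'bar':[(92,372),(328,366),(328,470),(90,480)]}.items():
    p=np.array([atz(ct,95+u/6-.42,120+v/6-.42,.017)[:2] for u,v in q]);print(n,p.round(4).tolist(),p.mean(0).round(4))
for z in (.017,):
  for n,(u,v) in {'L':(489,183),'S':(488,412)}.items(): print(n,atz(ct,95+u/6-.42,120+v/6-.42,z).round(4))
# dark knob blobs
def knob(img,box):
    u0,v0,u1,v1=box; g=img[v0:v1,u0:u1].max(2); _,_,st,ce=cv2.connectedComponentsWithStats((g<55).astype(np.uint8)); i=1+np.argmax(st[1:,4]); return ce[i]+[u0,v0],st[i]
for n,bt,bs in [('L',(255,200,290,232),(275,192,306,224)),('S',(385,150,412,176),(170,162,192,190)),('sq',(370,214,402,244),(217,140,246,170)),('bar',(314,158,354,180),(205,186,238,218))]:
    a,sa=knob(im,bt); b,sb=knob(sc,bs); p,e=tri([ray(ct,*a),ray(cs,*b)])
    print(n,a.round(1),sa,b.round(1),sb,p.round(4),np.round(e,4), 'z=.04:',atz(ct,*a,.04).round(4),atz(cs,*b,.04).round(4))
E
```

```text
corners foam top
[[0.6694 0.3273 0.035 ]
 [0.6793 0.1111 0.035 ]
 [0.4979 0.1007 0.035 ]
 [0.4887 0.3172 0.035 ]] [np.float64(0.2164), np.float64(0.1817), np.float64(0.2166), np.float64(0.1809)] [0.5838 0.2141 0.035 ]
recess floors z=.017
sq [[0.6621, 0.3081], [0.6643, 0.2457], [0.6008, 0.2428], [0.5988, 0.3038]] [0.6315 0.2751]
bar [[0.5582, 0.3179], [0.5613, 0.2255], [0.5198, 0.2232], [0.5152, 0.3156]] [0.5386 0.2706]
L [0.6363 0.1657 0.017 ]
S [0.5433 0.1619 0.017 ]
L [271.7 214.5] [13 10  9 10 78] [289.6 203. ] [11  5  8 13 94] [ 0.4791 -0.0636  0.0386] [0.0004 0.0004] z=.04: [ 0.4792 -0.0639  0.04  ] [ 0.4799 -0.0623  0.04  ]
S [398.1 159.5] [  7   4  13  12 112] [179.  172.4] [ 5  5  9 12 81] [ 0.6102 -0.3569  0.0397] [0.0007 0.0007] z=.04: [ 0.6106 -0.3573  0.04  ] [ 0.6101 -0.3558  0.04  ]
sq [387.9 226.7] [ 12   8  13  11 102] [230.  150.9] [10  5  8 12 76] [ 0.4526 -0.3271  0.0386] [0.0008 0.0008] z=.04: [ 0.4529 -0.3274  0.04  ] [ 0.4533 -0.325   0.04  ]
bar [334.2 166.5] [15  3 11 12 95] [219.2 196.9] [10  5  9 13 94] [ 0.5924 -0.2078  0.0391] [0.0006 0.0006] z=.04: [ 0.5925 -0.2081  0.04  ] [ 0.5926 -0.2065  0.04  ]
```

```bash
python3 - <<'E'
import cv2
sc=cv2.imread('pics/scene1.png')
cv2.imwrite('pics/sA.png',cv2.resize(sc[120:260,150:330],None,fx=4.2,fy=4.2,interpolation=cv2.INTER_CUBIC))
cv2.imwrite('pics/sB.png',cv2.resize(sc[235:370,270:425],None,fx=4.4,fy=4.4,interpolation=cv2.INTER_CUBIC))
E
```

```text
(no output)
```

View pics/sA.png

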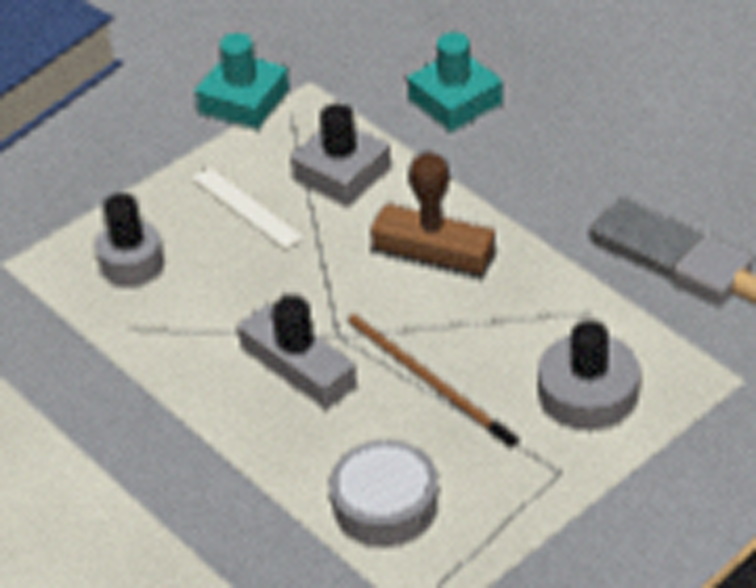

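View pics/sB.png

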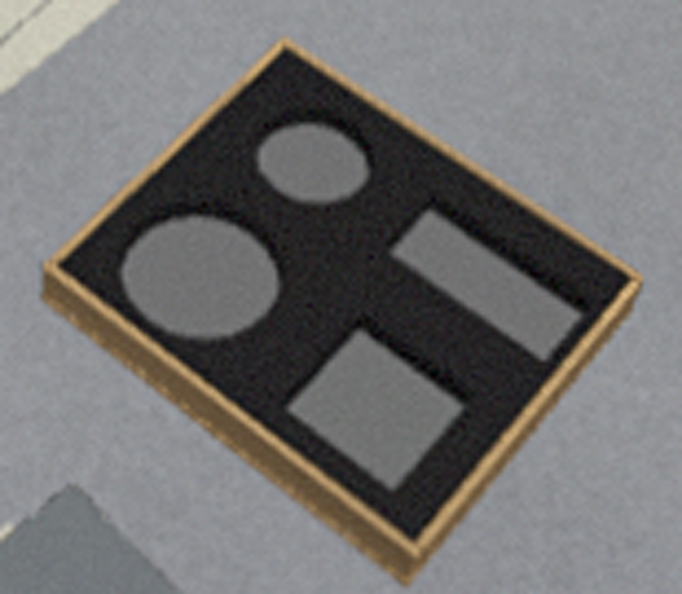

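```bash
python3 - <<'E'
from m import *
ct=ctrl.calibration('top'); cs=ctrl.calibration('scene')
T=lambda u,v:(95+u/6-.42,120+v/6-.42)
S=lambda u,v:(270+u/4.4-.39,235+v/4.4-.39)
# rim outer corners: top TL,TR,BR,BL  <-> scene bottom, left, top, right
tt=[(62,70),(635,50),(650,535),(50,545)]; ss=[(414,552),(48,264),(285,40),(640,282)]
for a,b in zip(tt,ss):
    p,e=tri([ray(ct,*T(*a)),ray(cs,*S(*b))]); print('rim',p.round(4),np.round(e,4))
tt=[(70,85),(622,65),(632,520),(62,540)]; ss=[(414,540),(62,264),(287,52),(627,283)]
P=[]
for a,b in zip(tt,ss):
    p,e=tri([ray(ct,*T(*a)),ray(cs,*S(*b))]); P.append(p);print('foam',p.round(4),np.round(e,4))
print(np.mean(P,0))
# scene floors z=.017
q={'sq':[(395,490),(287,407),(362,328),(466,408)],'bar':[(548,362),(388,250),(432,208),(585,314)],'L':[(200,277)],'S':[(314,163)]}
for n,l in q.items():
    p=np.array([atz(cs,*S(*x),.017)[:2] for x in l]); print(n,p.round(4).tolist(),p.mean(0).round(4))
p=np.array([atz(cs,*S(*x),.035) for x in ss]);print(p.round(4),p.mean(0))
for n,a,b in [('sq',(213,193),None)]: pass
E
```

```text
rim [0.6767 0.3322 0.0317] [0.0001 0.0001]
rim [0.686  0.1078 0.0317] [0.0013 0.0013]
rim [0.4923 0.0968 0.0261] [0.002 0.002]
rim [0.4869 0.3245 0.0303] [0.001 0.001]
foam [0.6713 0.3288 0.0304] [0.0006 0.0006]
foam [0.6804 0.1127 0.0306] [0.0009 0.0009]
foam [0.4982 0.1036 0.0269] [0.0017 0.0017]
foam [0.4897 0.3203 0.0279] [0.0002 0.0002]
[0.58489049 0.21631856 0.02895156]
sq [[0.6523, 0.3041], [0.6549, 0.2402], [0.596, 0.2387], [0.5951, 0.3021]] [0.6246 0.2713]
bar [[0.547, 0.3158], [0.5516, 0.2197], [0.5157, 0.2201], [0.512, 0.3133]] [0.5316 0.2672]
L [[0.6305, 0.1621]] [0.6305 0.1621]
S [[0.5369, 0.1584]] [0.5369 0.1584]
[[0.6738 0.3292 0.035 ]
 [0.6818 0.1153 0.035 ]
 [0.5024 0.1085 0.035 ]
 [0.4943 0.3218 0.035 ]] [0.58807512 0.21868417 0.035     ]
```

```bash
cat >> h.py <<'E'
def go(x,y,z,yaw):
    """yaw: world angle (rad) of tool x axis; tool points down. prints turn, shift"""
    s=ctrl.get_state(); Rc=R.from_rotvec(s['tool_rot']); 
    c,sn=np.cos(yaw),np.sin(yaw); Rt=np.array([[c,sn,0],[sn,-c,0],[0,0,-1.]])
    rel=(Rc.inv()*R.from_matrix(Rt)).as_rotvec(); d=Rc.inv().apply(np.array([x,y,z])-s['position'])
    print('t',round(s['time'],2),'pos',s['position'].round(4),'F',s['ft_force'].round(1),'w',round(s['grip_width'],3)); print('turn',rel.round(4),'shift',d.round(4))
E
python3 - <<'E'
from m import *
go(.555,.135,.25,np.pi/2)
ct=ctrl.calibration('top')
C=lambda u,v:(230+u/3.4-.35,130+v/3.4-.35)
for n,l in {'bar':[(292,118),(407,112),(408,151),(295,158)],'sq':[(487,305),(558,293),(573,362),(499,375)]}.items():
    p=np.array([atz(ct,*C(*q),.024)[:2] for q in l]); print(n,p.round(4).tolist(),p.mean(0))
    for i in range(4):
        d=p[(i+1)%4]-p[i]; print(np.linalg.norm(d).round(4),np.degrees(np.arctan2(d[1],d[0])).round(1)%90)
E
```

```text
t 1.25 pos [0.1969 0.6195 0.2366] F [-0.2 -0.3 -0.6] w 1.0
turn [1.0000e-04 0.0000e+00 1.2631e+00] shift [-0.488  -0.3532 -0.0134]
bar [[0.6017, -0.1665], [0.6066, -0.2466], [0.5788, -0.2466], [0.5733, -0.1683]] [ 0.59011451 -0.20697975]
0.0803 3.5
0.0278 0.09999999999999432
0.0785 4.0
0.0285 3.6
sq [[0.4717, -0.2979], [0.4802, -0.3466], [0.4332, -0.3548], [0.4241, -0.3044]] [ 0.45231979 -0.32593425]
0.0495 10.0
0.0477 9.900000000000006
0.0512 10.200000000000003
0.048 7.8
```

Request:
step_arm:
  plan:
    - [[0,0,1.263],[-0.488,-0.353,-0.013],0]
    - [[0,0,1.263],[-0.488,-0.353,-0.013],0]
    - [[0,0,1.263],[-0.488,-0.353,-0.013],0]
    - [[0,0,1.263],[-0.488,-0.353,-0.013],0]
    - [[0,0,1.263],[-0.488,-0.353,-0.013],0]
    - [[0,0,1.263],[-0.488,-0.353,-0.013],0]
    - [[0,0,1.263],[-0.488,-0.353,-0.013],0]
    - [[0,0,1.263],[-0.488,-0.353,-0.013],0]
    - [[0,0,1.263],[-0.488,-0.353,-0.013],0]
    - [[0,0,1.263],[-0.488,-0.353,-0.013],0]
  squeeze: 25

```text
time: 2.5
position: [0.5567, 0.1317, 0.2501]
tool_rot: [2.224, 2.217, 0.001]
ft_force: [-0.1, 0.2, 0.5]
grip_width: 0.999
```

```bash
python3 - <<'E'
from m import *
import pickle
go(.56,-.2,.25,np.pi/2)
c=ctrl.calibration('wrist'); im=ctrl.get_image('wrist'); save(im,'w1'); pickle.dump((c,),open('w1.pkl','wb'))
print(ray(c,280,210))
print(ctrl.get_state()['qd'].round(3))
tr=np.array([.586,.2165]);a=np.radians(3)
for n,o in {'sq':(46,54),'bar':(-46,54),'L':(46,-54),'S':(-46,-54)}.items():
    o=np.array(o)/1e3; p=tr+[o[0]*np.cos(a)-o[1]*np.sin(a),o[0]*np.sin(a)+o[1]*np.cos(a)]
    print(n,p,proj(c,[*p,.017]).round(1))
E
```

```text
t 2.5 pos [0.5567 0.1317 0.2501] F [-0.1  0.2  0.5] w 0.999
turn [ 0.0014  0.0005 -0.0036] shift [-3.316e-01  4.500e-03  3.000e-04]
(array([0.55678248, 0.21237668, 0.39908234]), array([-8.03538101e-04, -2.91902443e-01, -9.56447760e-01]))
[-0.028 -0.034 -0.024  0.04   0.026  0.02  -0.122]
sq [0.62911082 0.27283345] [346.6  52.5]
bar [0.5372369  0.26801854] [261.4  57.7]
L [0.6347631  0.16498146] [346.5 153.2]
S [0.54288918 0.16016655] [268.2 157.7]
```

View pics/w1.png

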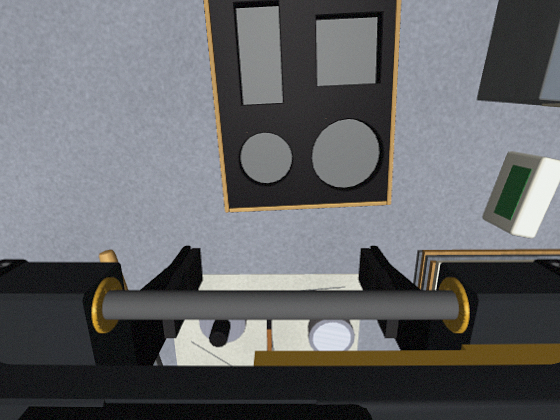

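The wrist view shows the recesses at bar (260,55), square (347,49), small round (266,158) and large round (346,154). Those match the predicted pixels within about 2 mm. The large round comes first.

```bash
python3 - <<'E'
from m import *
ctrl.get_image('top')
go(.4795,-.063,.12,np.pi/2); print(ctrl.get_state()['qd'].round(3))
E
```

```text
t 2.6 pos [0.5576 0.129  0.25  ] F [ 0.8 -0.9 -0.4] w 0.997
turn [ 0.0021  0.0027 -0.0091] shift [-0.1924 -0.0767  0.1303]
[-0.045 -0.016 -0.071  0.022 -0.035  0.013 -0.048]
```

Request:
step_arm:
  plan:
    - [[0.002,0.003,-0.009],[-0.192,-0.077,0.06],110]
    - [[0.002,0.003,-0.009],[-0.192,-0.077,0.06],110]
    - [[0.002,0.003,-0.009],[-0.192,-0.077,0.06],110]
    - [[0.002,0.003,-0.009],[-0.192,-0.077,0.06],110]
    - [[0.002,0.003,-0.009],[-0.192,-0.077,0.13],110]
    - [[0.002,0.003,-0.009],[-0.192,-0.077,0.13],110]
    - [[0.002,0.003,-0.009],[-0.192,-0.077,0.13],110]
    - [[0.002,0.003,-0.009],[-0.192,-0.077,0.13],110]
    - [[0.002,0.003,-0.009],[-0.192,-0.077,0.13],110]
    - [[0.002,0.003,-0.009],[-0.192,-0.077,0.13],110]

```text
time: 3.85
position: [0.4787, -0.0566, 0.1204]
tool_rot: [-2.209, -2.23, -0.003]
ft_force: [-0.7, -0.7, -0.4]
grip_width: 0.567
```

```bash
python3 - <<'E'
from m import *
c=ctrl.calibration('wrist'); im=ctrl.get_image('wrist'); save(im,'w2')
go(.4795,-.063,.041,np.pi/2); print(ctrl.get_state()['qd'].round(3))
print(proj(c,[.479,-.063,.056]),proj(c,[.479,-.063,.024]))
E
```

```text
t 3.9 pos [ 0.4785 -0.0567  0.1202] F [-0.4 -0.3 -0.7] w 0.564
turn [-0.0009 -0.0033  0.0092] shift [-0.0066  0.001   0.0791]
[ 0.001  0.004  0.002  0.006 -0.001 -0.002  0.004]
[280.68612089 239.97626257] [280.65163143 224.97431872]
```

View pics/w2.png

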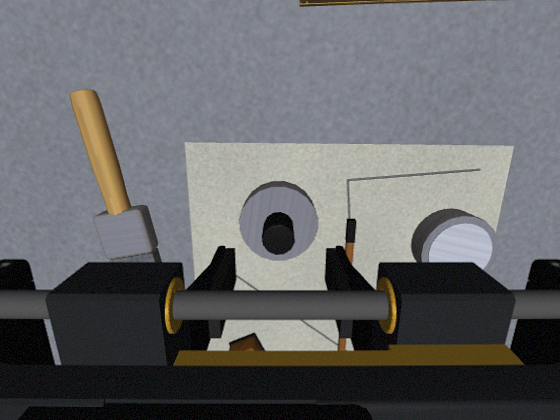

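The knob top shows at (278,239) against a predicted (281,240), which is good. Descend and grip.

Request:
step_arm:
  plan:
    - [[-0.001,-0.003,0.009],[-0.0066,0.001,0.03],110]
    - [[-0.001,-0.003,0.009],[-0.0066,0.001,0.055],110]
    - [[-0.001,-0.003,0.009],[-0.0066,0.001,0.079],110]
    - [[-0.001,-0.003,0.009],[-0.0066,0.001,0.079],110]
    - [[-0.001,-0.003,0.009],[-0.0066,0.001,0.079],255]
    - [[-0.001,-0.003,0.009],[-0.0066,0.001,0.079],255]
    - [[-0.001,-0.003,0.009],[-0.0066,0.001,0.079],255]
    - [[-0.001,-0.003,0.009],[-0.0066,0.001,0.079],255]
    - [[-0.001,-0.003,0.009],[-0.0066,0.001,0.079],255]
    - [[-0.001,-0.003,0.009],[-0.0066,0.001,0.079],255]

```text
time: 5.15
position: [0.4777, -0.063, 0.0407]
tool_rot: [-2.219, -2.219, 0.003]
ft_force: [-4.1, -0.5, 5.0]
grip_width: 0.267
```

```bash
python3 - <<'E'
from m import *
go(.6345,.1645,.13,np.pi/2)
E
```

```text
t 5.15 pos [ 0.4777 -0.063   0.0407] F [-4.1 -0.5  5. ] w 0.267
turn [-0.0038 -0.0007 -0.    ] shift [ 0.2276  0.1565 -0.0897]
```

Request:
step_arm:
  plan:
    - [[0,0,0],[0,0,-0.04],255]
    - [[0,0,0],[0,0,-0.09],255]
    - [[0,0,0],[0.05,0.034,-0.09],255]
    - [[0,0,0],[0.1,0.068,-0.09],255]
    - [[0,0,0],[0.15,0.102,-0.09],255]
    - [[0,0,0],[0.2,0.136,-0.09],255]
    - [[0,0,0],[0.2276,0.156,-0.09],255]
    - [[0,0,0],[0.2276,0.156,-0.09],255]
    - [[0,0,0],[0.2276,0.156,-0.09],255]
    - [[0,0,0],[0.2276,0.156,-0.09],255]

```text
time: 6.4
position: [0.6344, 0.1626, 0.1299]
tool_rot: [-2.223, -2.218, 0.003]
ft_force: [-0.4, 0.2, -5.2]
grip_width: 0.27
```

```bash
python3 - <<'E'
from m import *
c=ctrl.calibration('wrist'); im=ctrl.get_image('wrist'); save(im,'w3'); save(ctrl.get_image('scene'),'s3')
go(.6345,.1645,.059,np.pi/2); print(ctrl.get_state()['qd'].round(3))
for a in np.linspace(0,2*np.pi,24,endpoint=False):
    p=proj(c,[.6345+.04*np.cos(a),.1645+.04*np.sin(a),.035]); cv2.circle(im,tuple(int(x) for x in p),1,(255,0,0),-1)
save(im,'w3o')
E
```

```text
t 6.5 pos [0.6348 0.1632 0.1305] F [ 0.5 -1.1 -4.7] w 0.268
turn [-0.0011 -0.0001 -0.0017] shift [ 0.0013 -0.0002  0.0715]
[-0.001 -0.002 -0.003 -0.007 -0.003 -0.001 -0.   ]
```

View pics/w3o.png

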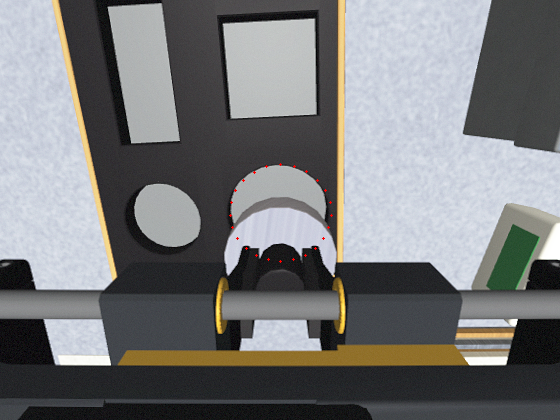

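View pics/s3.png

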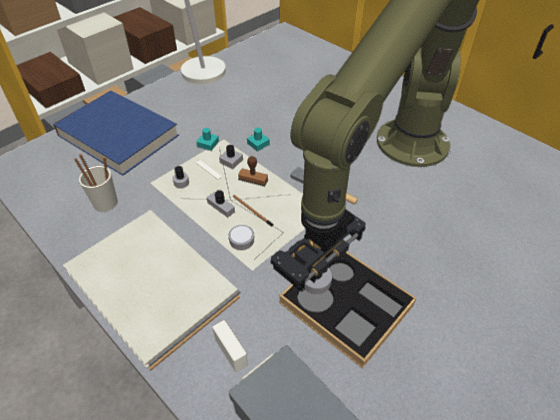

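The overlay of the recess rim matches the picture. Lower it.

Request:
step_arm:
  plan:
    - [[0,0,0],[0.0013,0,0.02],255]
    - [[0,0,0],[0.0013,0,0.04],255]
    - [[0,0,0],[0.0013,0,0.055],255]
    - [[0,0,0],[0.0013,0,0.062],255]
    - [[0,0,0],[0.0013,0,0.066],255]
    - [[0,0,0],[0.0013,0,0.069],255]
    - [[0,0,0],[0.0013,0,0.071],255]
    - [[0,0,0],[0.0013,0,0.072],255]
    - [[0,0,0],[0.0013,0,0.073],255]
    - [[0,0,0],[0.0013,0,0.0735],255]

```text
time: 7.75
position: [0.6353, 0.1657, 0.0578]
tool_rot: [-2.221, -2.221, -0.0]
ft_force: [-2.2, 0.0, 1.7]
grip_width: 0.27
```

Request:
step_arm:
  plan:
    - [[0,0,0],[0,0,0.0005],255]
    - [[0,0,0],[0,0,0.0005],220]
    - [[0,0,0],[0,0,0.0005],110]
    - [[0,0,0],[0,0,0.0005],110]
    - [[0,0,0],[0,0,0.0005],110]
    - [[0,0,0],[0,0,0.0005],110]
    - [[0,0,0],[0,0,-0.03],110]
    - [[0,0,0],[0,0,-0.085],110]
    - [[0,0,0],[0,0,-0.085],110]
    - [[0,0,0],[0,0,-0.085],110]

```text
time: 9.0
position: [0.6349, 0.1658, 0.1417]
tool_rot: [-2.221, -2.221, 0.001]
ft_force: [0.4, 0.1, -0.5]
grip_width: 0.571
```

```bash
python3 - <<'E'
from m import *
save(ctrl.get_image('scene'),'s4'); im=ctrl.get_image('wrist'); save(im,'w4')
go(.6100,-.3565,.12,np.pi/2); print(ctrl.get_state()['qd'].round(3))
E
```

```text
t 9.1 pos [0.6341 0.1657 0.1403] F [-0.2  0.7  0. ] w 0.572
turn [-0.0034  0.0007  0.0001] shift [-0.5221 -0.0241  0.0208]
[ 0.     0.006 -0.002  0.003  0.002 -0.001 -0.001]
```

View pics/w4.png

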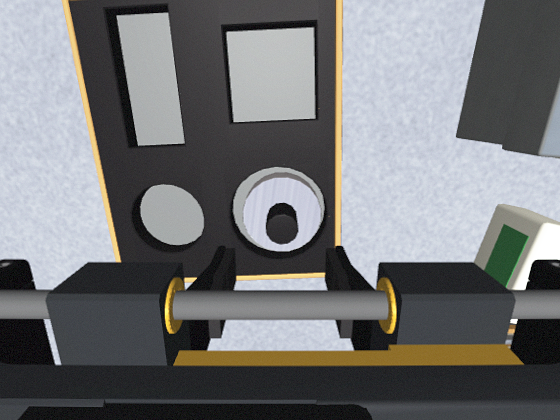

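The large round is seated. Now the small round.

Request:
step_arm:
  plan:
    - [[-0.003,0.001,0],[-0.522,-0.024,0.02],110]
    - [[-0.003,0.001,0],[-0.522,-0.024,0.02],110]
    - [[-0.003,0.001,0],[-0.522,-0.024,0.02],110]
    - [[-0.003,0.001,0],[-0.522,-0.024,0.02],110]
    - [[-0.003,0.001,0],[-0.522,-0.024,0.02],110]
    - [[-0.003,0.001,0],[-0.522,-0.024,0.02],110]
    - [[-0.003,0.001,0],[-0.522,-0.024,0.02],110]
    - [[-0.003,0.001,0],[-0.522,-0.024,0.02],110]
    - [[-0.003,0.001,0],[-0.522,-0.024,0.02],110]
    - [[-0.003,0.001,0],[-0.522,-0.024,0.02],110]

```text
time: 10.35
position: [0.6088, -0.359, 0.1201]
tool_rot: [-2.226, -2.215, 0.001]
ft_force: [0.1, 0.4, 0.1]
grip_width: 0.566
```

```bash
python3 - <<'E'
from m import *
for i in range(4): ctrl.get_image('top')
c=ctrl.calibration('wrist'); im=ctrl.get_image('wrist'); save(im,'w5')
go(.6100,-.3565,.041,np.pi/2); print(ctrl.get_state()['qd'].round(3))
print(proj(c,[.61,-.3565,.056]))
E
```

```text
t 10.6 pos [ 0.6121 -0.3536  0.1216] F [-0.5  0.4  0.5] w 0.574
turn [ 0.0021 -0.0026  0.0032] shift [-0.0031 -0.0023  0.0805]
[ 0.001 -0.005  0.006 -0.005  0.003 -0.003 -0.   ]
[277.31987204 235.16235004]
```

View pics/w5.png

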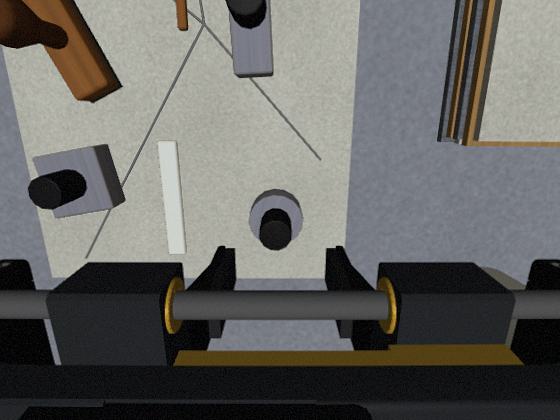

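The knob is at (275,230) against a predicted (277,235), a few mm further in +y. I use y = -0.355.

Request:
step_arm:
  plan:
    - [[0.002,-0.002,0.003],[-0.0015,-0.002,0.03],110]
    - [[0.002,-0.002,0.003],[-0.0015,-0.002,0.055],110]
    - [[0.002,-0.002,0.003],[-0.0015,-0.002,0.079],110]
    - [[0.002,-0.002,0.003],[-0.0015,-0.002,0.0805],110]
    - [[0.002,-0.002,0.003],[-0.0015,-0.002,0.0805],255]
    - [[0.002,-0.002,0.003],[-0.0015,-0.002,0.0805],255]
    - [[0.002,-0.002,0.003],[-0.0015,-0.002,0.0805],255]
    - [[0.002,-0.002,0.003],[-0.0015,-0.002,0.0805],255]
    - [[0.002,-0.002,0.003],[-0.0015,-0.002,0.0805],255]
    - [[0.002,-0.002,0.003],[-0.0015,-0.002,0.0805],255]

```text
time: 11.85
position: [0.609, -0.358, 0.0423]
tool_rot: [2.225, 2.217, -0.001]
ft_force: [-3.4, 1.2, 6.1]
grip_width: 0.266
```

```bash
python3 - <<'E'
from m import *
go(.542,.160,.13,np.pi/2)
E
```

```text
t 11.85 pos [ 0.609  -0.358   0.0423] F [-3.4  1.2  6.1] w 0.266
turn [ 0.0001  0.001  -0.0033] shift [ 0.5177 -0.0687 -0.0882]
```

Request:
step_arm:
  plan:
    - [[0,0,0],[0,0,-0.045],255]
    - [[0,0,0],[0,0,-0.09],255]
    - [[0,0,0],[0.06,-0.008,-0.09],255]
    - [[0,0,0],[0.12,-0.016,-0.09],255]
    - [[0,0,0],[0.18,-0.024,-0.09],255]
    - [[0,0,0],[0.24,-0.032,-0.09],255]
    - [[0,0,0],[0.3,-0.04,-0.09],255]
    - [[0,0,0],[0.36,-0.048,-0.09],255]
    - [[0,0,0],[0.42,-0.056,-0.09],255]
    - [[0,0,0],[0.46,-0.062,-0.09],255]

```text
time: 13.1
position: [0.5472, 0.1066, 0.1301]
tool_rot: [-2.22, -2.221, 0.001]
ft_force: [0.4, -0.1, -3.8]
grip_width: 0.268
```

```bash
python3 - <<'E'
from m import *
for i in range(5): ctrl.get_image('top')
go(.542,.160,.13,np.pi/2)
E
```

```text
t 13.35 pos [0.5483 0.1019 0.1303] F [-0.2 -1.2 -3.4] w 0.269
turn [-0.0007  0.002  -0.0031] shift [ 0.058  -0.0064  0.0002]
```

Request:
step_arm:
  plan:
    - [[0,0,-0.003],[0.03,-0.003,0],255]
    - [[0,0,-0.003],[0.057,-0.006,0],255]
    - [[0,0,-0.003],[0.057,-0.006,0],255]
    - [[0,0,-0.003],[0.057,-0.006,0],255]
    - [[0,0,-0.003],[0.057,-0.006,0],255]
    - [[0,0,-0.003],[0.057,-0.006,0],255]
    - [[0,0,-0.003],[0.057,-0.006,0],255]
    - [[0,0,-0.003],[0.057,-0.006,0],255]
    - [[0,0,-0.003],[0.057,-0.006,0],255]
    - [[0,0,-0.003],[0.057,-0.006,0],255]

```text
time: 14.6
position: [0.5428, 0.1597, 0.1309]
tool_rot: [2.221, 2.221, -0.001]
ft_force: [-0.5, -0.9, -3.7]
grip_width: 0.27
```

```bash
python3 - <<'E'
from m import *
c=ctrl.calibration('wrist'); im=ctrl.get_image('wrist')
for i in range(5): go(.542,.160,.06,np.pi/2);ctrl.get_image('top')
for a in np.linspace(0,2*np.pi,24,endpoint=False):
    p=proj(c,[.542+.03*np.cos(a),.160+.03*np.sin(a),.035]); cv2.circle(im,tuple(int(x) for x in p),1,(255,0,0),-1)
save(im,'w6o')
E
```

```text
t 14.65 pos [0.5428 0.1597 0.1309] F [-1.3 -0.  -3.5] w 0.27
turn [0.     0.001  0.0001] shift [ 0.0004 -0.0008  0.0709]
t 14.7 pos [0.5428 0.1597 0.1309] F [-0.4 -0.2 -3.3] w 0.268
turn [0.0001 0.0009 0.0001] shift [ 0.0004 -0.0008  0.0709]
t 14.75 pos [0.5428 0.1597 0.1309] F [ 0.   1.2 -3.5] w 0.265
turn [0.0001 0.0009 0.0001] shift [ 0.0004 -0.0008  0.0709]
t 14.8 pos [0.5428 0.1597 0.1309] F [-0.4 -0.3 -3.9] w 0.266
turn [0.     0.001  0.0001] shift [ 0.0004 -0.0008  0.0709]
t 14.85 pos [0.5428 0.1597 0.1309] F [-0.   0.1 -3. ] w 0.27
turn [0.0001 0.0009 0.0001] shift [ 0.0004 -0.0008  0.0709]
```

View pics/w6o.png

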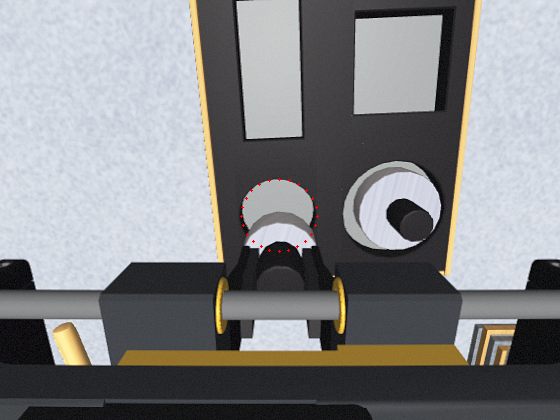

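Request:
step_arm:
  plan:
    - [[0,0,0],[0,-0.001,0.02],255]
    - [[0,0,0],[0,-0.001,0.04],255]
    - [[0,0,0],[0,-0.001,0.055],255]
    - [[0,0,0],[0,-0.001,0.062],255]
    - [[0,0,0],[0,-0.001,0.066],255]
    - [[0,0,0],[0,-0.001,0.069],255]
    - [[0,0,0],[0,-0.001,0.071],255]
    - [[0,0,0],[0,-0.001,0.072],255]
    - [[0,0,0],[0,-0.001,0.0725],255]
    - [[0,0,0],[0,-0.001,0.0725],255]

```text
time: 16.15
position: [0.5421, 0.1594, 0.0593]
tool_rot: [2.221, 2.221, -0.0]
ft_force: [-2.8, -2.0, 6.6]
grip_width: 0.267
```

In contact, with 6.6 N from below. Release and lift.

Request:
step_arm:
  plan:
    - [[0,0,0],[0,0,0],255]
    - [[0,0,0],[0,0,0],220]
    - [[0,0,0],[0,0,0],110]
    - [[0,0,0],[0,0,0],110]
    - [[0,0,0],[0,0,0],110]
    - [[0,0,0],[0,0,0],110]
    - [[0,0,0],[0,0,-0.03],110]
    - [[0,0,0],[0,0,-0.085],110]
    - [[0,0,0],[0,0,-0.085],110]
    - [[0,0,0],[0,0,-0.085],110]

```text
time: 17.4
position: [0.5416, 0.1597, 0.1433]
tool_rot: [2.221, 2.221, -0.001]
ft_force: [-0.3, 0.2, -0.9]
grip_width: 0.566
```

```bash
python3 - <<'E'
from m import *
save(ctrl.get_image('scene'),'s7'); im=ctrl.get_image('wrist'); save(im,'w7')
for i in range(3): ctrl.get_image('top')
go(.5925,-.2072,.12,np.pi/2)
E
```

```text
t 17.65 pos [0.5411 0.1594 0.1422] F [ 1.1  0.4 -0.2] w 0.571
turn [-0.0018  0.002   0.0001] shift [-0.3666  0.0514  0.0228]
```

View pics/w7.png

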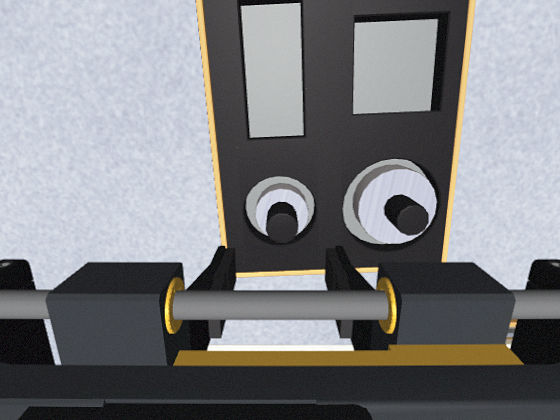

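The small round is seated. Next the bar.

Request:
step_arm:
  plan:
    - [[-0.002,0.002,0],[-0.367,0.051,0.022],110]
    - [[-0.002,0.002,0],[-0.367,0.051,0.022],110]
    - [[-0.002,0.002,0],[-0.367,0.051,0.022],110]
    - [[-0.002,0.002,0],[-0.367,0.051,0.022],110]
    - [[-0.002,0.002,0],[-0.367,0.051,0.022],110]
    - [[-0.002,0.002,0],[-0.367,0.051,0.022],110]
    - [[-0.002,0.002,0],[-0.367,0.051,0.022],110]
    - [[-0.002,0.002,0],[-0.367,0.051,0.022],110]
    - [[-0.002,0.002,0],[-0.367,0.051,0.022],110]
    - [[-0.002,0.002,0],[-0.367,0.051,0.022],110]

```text
time: 18.9
position: [0.5932, -0.2054, 0.1217]
tool_rot: [2.218, 2.224, 0.005]
ft_force: [-0.1, 0.3, -0.4]
grip_width: 0.566
```

```bash
python3 - <<'E'
from m import *
for i in range(4): ctrl.get_image('top')
c=ctrl.calibration('wrist'); im=ctrl.get_image('wrist'); save(im,'w8')
go(.5925,-.2070,.041,np.pi/2)
print(proj(c,[.5925,-.207,.056]))
C=atz(c,280,210,.024); 
E
```

```text
t 19.15 pos [ 0.5929 -0.2069  0.1219] F [0.2 0.5 0.1] w 0.571
turn [ 0.0023 -0.0012  0.0007] shift [-0.0002 -0.0006  0.0809]
[279.44681605 230.98551026]
```

View pics/w8.png

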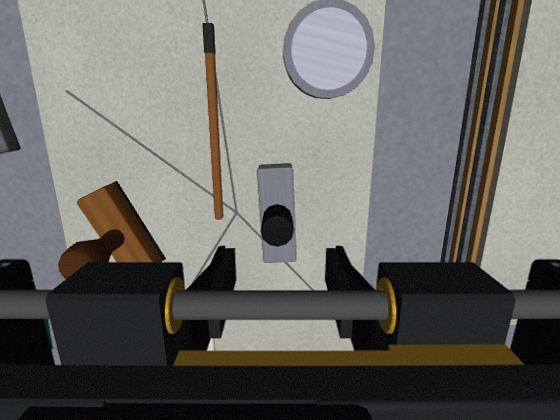

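The bar is tilted about +3°, the same as the tray, so it needs no turn. Knob at (277,228), predicted (279,231).

Request:
step_arm:
  plan:
    - [[0.002,-0.001,0],[0.0015,-0.001,0.03],110]
    - [[0.002,-0.001,0],[0.0015,-0.001,0.055],110]
    - [[0.002,-0.001,0],[0.0015,-0.001,0.079],110]
    - [[0.002,-0.001,0],[0.0015,-0.001,0.081],110]
    - [[0.002,-0.001,0],[0.0015,-0.001,0.081],255]
    - [[0.002,-0.001,0],[0.0015,-0.001,0.081],255]
    - [[0.002,-0.001,0],[0.0015,-0.001,0.081],255]
    - [[0.002,-0.001,0],[0.0015,-0.001,0.081],255]
    - [[0.002,-0.001,0],[0.0015,-0.001,0.081],255]
    - [[0.002,-0.001,0],[0.0015,-0.001,0.081],255]

```text
time: 20.4
position: [0.5916, -0.206, 0.0415]
tool_rot: [-2.221, -2.221, 0.0]
ft_force: [-4.2, 0.4, 5.1]
grip_width: 0.271
```

```bash
python3 - <<'E'
from m import *
go(.537,.268,.13,np.pi/2)
E
```

```text
t 20.4 pos [ 0.5916 -0.206   0.0415] F [-4.2  0.4  5.1] w 0.271
turn [-0.0004 -0.0004 -0.0002] shift [ 0.474  -0.0548 -0.0883]
```

Request:
step_arm:
  plan:
    - [[0,0,0],[0,0,-0.05],255]
    - [[0,0,0],[0,0,-0.1],255]
    - [[0,0,0],[0.06,-0.007,-0.1],255]
    - [[0,0,0],[0.12,-0.014,-0.1],255]
    - [[0,0,0],[0.18,-0.021,-0.1],255]
    - [[0,0,0],[0.24,-0.028,-0.1],255]
    - [[0,0,0],[0.3,-0.035,-0.1],255]
    - [[0,0,0],[0.36,-0.042,-0.1],255]
    - [[0,0,0],[0.41,-0.048,-0.1],255]
    - [[0,0,0],[0.44,-0.052,-0.1],255]

```text
time: 21.65
position: [0.5382, 0.2381, 0.1397]
tool_rot: [-2.216, -2.225, 0.0]
ft_force: [0.8, 0.1, -4.5]
grip_width: 0.269
```

```bash
python3 - <<'E'
from m import *
for i in range(6): ctrl.get_image('top')
go(.537,.268,.14,np.pi/2)
E
```

```text
t 21.95 pos [0.5401 0.2323 0.1403] F [ 0.2  0.6 -4.7] w 0.265
turn [-0.0004  0.0013 -0.002 ] shift [ 0.0357 -0.0032  0.0002]
```

Request:
step_arm:
  plan:
    - [[0,0,-0.002],[0.0357,-0.003,0],255]
    - [[0,0,-0.002],[0.0357,-0.003,0],255]
    - [[0,0,-0.002],[0.0357,-0.003,0],255]
    - [[0,0,-0.002],[0.0357,-0.003,0],255]
    - [[0,0,-0.002],[0.0357,-0.003,0.01],255]
    - [[0,0,-0.002],[0.0357,-0.003,0.01],255]
    - [[0,0,-0.002],[0.0357,-0.003,0.01],255]
    - [[0,0,-0.002],[0.0357,-0.003,0.01],255]
    - [[0,0,-0.002],[0.0357,-0.003,0.01],255]
    - [[0,0,-0.002],[0.0357,-0.003,0.01],255]

```text
time: 23.2
position: [0.537, 0.27, 0.1309]
tool_rot: [2.219, 2.224, 0.0]
ft_force: [0.7, -0.6, -4.3]
grip_width: 0.267
```

```bash
python3 - <<'E'
from m import *
c=ctrl.calibration('wrist'); im=ctrl.get_image('wrist')
for i in range(1): ctrl.get_image('top');go(.537,.268,.06,np.pi/2)
a=np.radians(3); r=R.from_euler('z',a).as_matrix()
for z,h,col in ((.035,(.022,.048),(255,0,0)),):
    for t in np.linspace(-1,1,13):
        for q in [(t*h[0],h[1]),(t*h[0],-h[1]),(h[0],t*h[1]),(-h[0],t*h[1])]:
            p=np.array([.537,.268,z])+r@[q[0],q[1],0]; cv2.circle(im,tuple(int(x) for x in proj(c,p)),1,col,-1)
save(im,'w9o'); save(ctrl.get_image('top'),'t9')
E
```

```text
t 23.3 pos [0.537  0.2699 0.1309] F [ 0.7  0.2 -4. ] w 0.27
turn [ 0.0002 -0.0001  0.002 ] shift [-0.0019  0.      0.0709]
```

View pics/w9o.png

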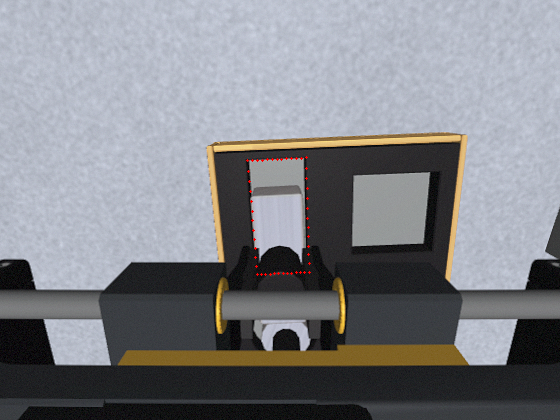

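Overlay aligned with the recess. Lower the bar.

Request:
step_arm:
  plan:
    - [[0,0,0.002],[-0.0015,0,0.02],255]
    - [[0,0,0.002],[-0.0015,0,0.04],255]
    - [[0,0,0.002],[-0.0015,0,0.055],255]
    - [[0,0,0.002],[-0.0015,0,0.062],255]
    - [[0,0,0.002],[-0.0015,0,0.066],255]
    - [[0,0,0.002],[-0.0015,0,0.069],255]
    - [[0,0,0.002],[-0.0015,0,0.071],255]
    - [[0,0,0.002],[-0.0015,0,0.072],255]
    - [[0,0,0.002],[-0.0015,0,0.0725],255]
    - [[0,0,0.002],[-0.0015,0,0.0725],255]

```text
time: 24.6
position: [0.5371, 0.2684, 0.0585]
tool_rot: [2.222, 2.221, 0.001]
ft_force: [-0.6, -0.2, -2.4]
grip_width: 0.264
```

Request:
step_arm:
  plan:
    - [[0,0,0],[0,0,0.0005],255]
    - [[0,0,0],[0,0,0.001],255]
    - [[0,0,0],[0,0,0.001],255]
    - [[0,0,0],[0,0,0.001],220]
    - [[0,0,0],[0,0,0.001],110]
    - [[0,0,0],[0,0,0.001],110]
    - [[0,0,0],[0,0,0.001],110]
    - [[0,0,0],[0,0,0.001],110]
    - [[0,0,0],[0,0,-0.03],110]
    - [[0,0,0],[0,0,-0.085],110]

```text
time: 25.85
position: [0.5353, 0.2677, 0.1419]
tool_rot: [-2.221, -2.221, 0.008]
ft_force: [0.2, 0.4, -0.7]
grip_width: 0.563
```

```bash
python3 - <<'E'
from m import *
for i in range(4): ctrl.get_image('top')
im=ctrl.get_image('wrist'); save(im,'w10')
go(.4527,-.3262,.13,np.pi/2)
E
```

```text
t 26.1 pos [0.5368 0.2684 0.1431] F [-0.3  0.8 -0.1] w 0.571
turn [-0.     -0.0003  0.0001] shift [-0.5946 -0.0841  0.0129]
```

View pics/w10.png

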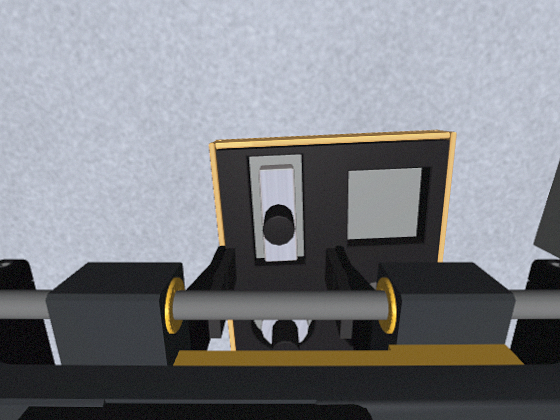

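The bar is seated. Now the grey square.

Request:
step_arm:
  plan:
    - [[0,0,0],[-0.5945,-0.084,0.013],110]
    - [[0,0,0],[-0.5945,-0.084,0.013],110]
    - [[0,0,0],[-0.5945,-0.084,0.013],110]
    - [[0,0,0],[-0.5945,-0.084,0.013],110]
    - [[0,0,0],[-0.5945,-0.084,0.013],110]
    - [[0,0,0],[-0.5945,-0.084,0.013],110]
    - [[0,0,0],[-0.5945,-0.084,0.013],110]
    - [[0,0,0],[-0.5945,-0.084,0.013],110]
    - [[0,0,0],[-0.5945,-0.084,0.013],110]
    - [[0,0,0],[-0.5945,-0.084,0.013],110]

```text
time: 27.35
position: [0.4507, -0.329, 0.1289]
tool_rot: [-2.224, -2.217, 0.004]
ft_force: [1.1, 0.1, 1.3]
grip_width: 0.567
```

```bash
python3 - <<'E'
from m import *
for i in range(7): ctrl.get_image('top')
c=ctrl.calibration('wrist'); im=ctrl.get_image('wrist'); save(im,'w11')
go(.4527,-.3262,.041,np.pi/2)
print(proj(c,[.4527,-.3262,.056]))
E
```

```text
t 27.75 pos [ 0.4535 -0.3242  0.1297] F [ 0.6  0.5 -0.4] w 0.569
turn [-0.0004 -0.0012  0.0027] shift [-0.0021 -0.0008  0.0887]
[279.50459813 229.66206992]
```

View pics/w11.png

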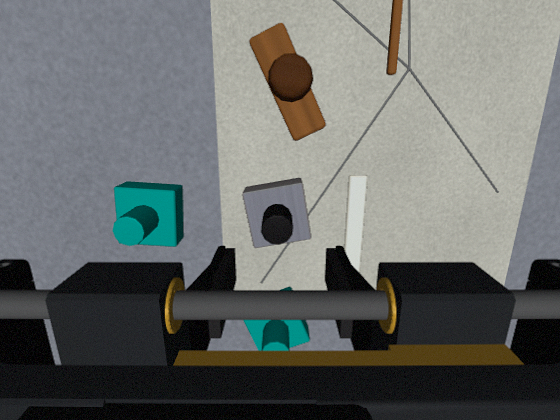

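Request:
step_arm:
  plan:
    - [[0,-0.001,0.003],[-0.001,-0.0015,0.03],110]
    - [[0,-0.001,0.003],[-0.001,-0.0015,0.06],110]
    - [[0,-0.001,0.003],[-0.001,-0.0015,0.085],110]
    - [[0,-0.001,0.003],[-0.001,-0.0015,0.0885],110]
    - [[0,-0.001,0.003],[-0.001,-0.0015,0.0885],255]
    - [[0,-0.001,0.003],[-0.001,-0.0015,0.0885],255]
    - [[0,-0.001,0.003],[-0.001,-0.0015,0.0885],255]
    - [[0,-0.001,0.003],[-0.001,-0.0015,0.0885],255]
    - [[0,-0.001,0.003],[-0.001,-0.0015,0.0885],255]
    - [[0,-0.001,0.003],[-0.001,-0.0015,0.0885],255]

```text
time: 29.0
position: [0.4513, -0.3273, 0.0425]
tool_rot: [2.225, 2.217, -0.001]
ft_force: [-3.2, 1.0, 6.0]
grip_width: 0.272
```

```bash
python3 - <<'E'
from m import *
go(.629,.273,.155,np.pi/2-np.radians(6.5))
E
```

```text
t 29.0 pos [ 0.4513 -0.3273  0.0425] F [-3.2  1.   6. ] w 0.272
turn [0.0002 0.0006 0.1102] shift [ 0.6008  0.1757 -0.1129]
```

Request:
step_arm:
  plan:
    - [[0,0,0],[0,0,-0.055],255]
    - [[0,0,0],[0,0,-0.113],255]
    - [[0,0,0.1],[0.058,0.017,-0.113],255]
    - [[0,0,0.1],[0.116,0.034,-0.113],255]
    - [[0,0,0.1],[0.174,0.051,-0.113],255]
    - [[0,0,0.1],[0.232,0.068,-0.113],255]
    - [[0,0,0.1],[0.29,0.085,-0.113],255]
    - [[0,0,0.1],[0.348,0.102,-0.113],255]
    - [[0,0,0.1],[0.406,0.119,-0.113],255]
    - [[0,0,0.1],[0.446,0.13,-0.113],255]

```text
time: 30.25
position: [0.5824, 0.1226, 0.1533]
tool_rot: [-2.329, -2.107, 0.001]
ft_force: [0.3, -0.1, -4.1]
grip_width: 0.269
```

```bash
python3 - <<'E'
from m import *
for i in range(6): ctrl.get_image('top')
go(.629,.273,.14,np.pi/2-np.radians(6.5))
E
```

```text
t 30.55 pos [0.5823 0.1169 0.1537] F [ 0.6  0.  -3.3] w 0.272
turn [-0.0008  0.0023  0.0086] shift [0.1601 0.0301 0.0133]
```

Request:
step_arm:
  plan:
    - [[0,0,0.008],[0.055,0.01,0],255]
    - [[0,0,0.008],[0.11,0.02,0],255]
    - [[0,0,0.008],[0.16,0.03,0],255]
    - [[0,0,0.008],[0.16,0.03,0.01],255]
    - [[0,0,0.008],[0.16,0.03,0.02],255]
    - [[0,0,0.008],[0.16,0.03,0.023],255]
    - [[0,0,0.008],[0.16,0.03,0.023],255]
    - [[0,0,0.008],[0.16,0.03,0.023],255]
    - [[0,0,0.008],[0.16,0.03,0.023],255]
    - [[0,0,0.008],[0.16,0.03,0.023],255]

```text
time: 31.8
position: [0.6292, 0.2748, 0.1315]
tool_rot: [2.341, 2.094, -0.0]
ft_force: [0.4, -0.1, -3.3]
grip_width: 0.27
```

```bash
python3 - <<'E'
from m import *
ctrl.get_image('top');ctrl.get_image('top')
c=ctrl.calibration('wrist'); im=ctrl.get_image('wrist')
go(.629,.273,.06,np.pi/2-np.radians(6.5))
r=R.from_euler('z',np.radians(3)).as_matrix(); h=.033
for t in np.linspace(-1,1,13):
    for q in [(t*h,h),(t*h,-h),(h,t*h),(-h,t*h)]:
        p=np.array([.629,.273,.035])+r@[q[0],q[1],0]; cv2.circle(im,tuple(int(x) for x in proj(c,p)),1,(255,0,0),-1)
save(im,'w12o')
E
```

```text
t 31.95 pos [0.6291 0.2748 0.1312] F [ 0.4 -0.5 -3.8] w 0.272
turn [0.0002 0.0008 0.0026] shift [-0.0017  0.0001  0.0713]
```

View pics/w12o.png

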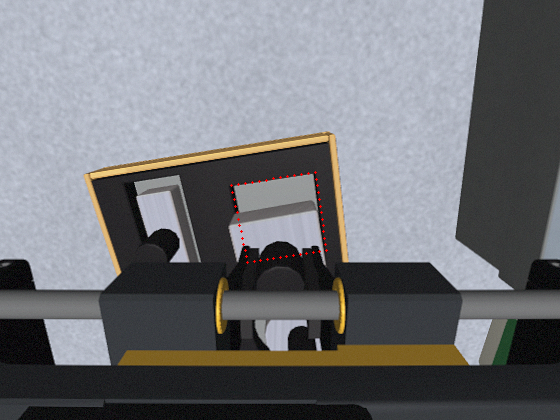

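The square is within about 2° of its recess and centred. Lower it.

Request:
step_arm:
  plan:
    - [[0,0,0.003],[-0.0015,0,0.02],255]
    - [[0,0,0.003],[-0.0015,0,0.04],255]
    - [[0,0,0.003],[-0.0015,0,0.055],255]
    - [[0,0,0.003],[-0.0015,0,0.062],255]
    - [[0,0,0.003],[-0.0015,0,0.066],255]
    - [[0,0,0.003],[-0.0015,0,0.069],255]
    - [[0,0,0.003],[-0.0015,0,0.071],255]
    - [[0,0,0.003],[-0.0015,0,0.072],255]
    - [[0,0,0.003],[-0.0015,0,0.0725],255]
    - [[0,0,0.003],[-0.0015,0,0.0725],255]

```text
time: 33.2
position: [0.6292, 0.2731, 0.0596]
tool_rot: [2.344, 2.091, 0.0]
ft_force: [-1.9, -1.4, 2.1]
grip_width: 0.269
```

Request:
step_arm:
  plan:
    - [[0,0,0],[0,0,0.0003],255]
    - [[0,0,0],[0,0,0.0005],255]
    - [[0,0,0],[0,0,0.0005],220]
    - [[0,0,0],[0,0,0.0005],110]
    - [[0,0,0],[0,0,0.0005],110]
    - [[0,0,0],[0,0,0.0005],110]
    - [[0,0,0],[0,0,0.0005],110]
    - [[0,0,0],[0,0,-0.03],110]
    - [[0,0,0],[0,0,-0.085],110]
    - [[0,0,0],[0,0,-0.13],110]

```text
time: 34.45
position: [0.6292, 0.2732, 0.1906]
tool_rot: [2.344, 2.09, 0.001]
ft_force: [-0.0, 0.0, -0.5]
grip_width: 0.567
```

Request:
step_arm:
  plan:
    - [[0,0,0],[-0.05,0,-0.04],110]
    - [[0,0,0],[-0.11,0,-0.04],110]
    - [[0,0,0],[-0.17,0,-0.04],110]
    - [[0,0,0],[-0.23,0,-0.04],110]
    - [[0,0,0],[-0.28,0,-0.04],110]
    - [[0,0,0],[-0.28,0,-0.04],110]
    - [[0,0,0],[-0.28,0,-0.04],110]
    - [[0,0,0],[-0.28,0,-0.04],110]
    - [[0,0,0],[-0.28,0,-0.04],110]
    - [[0,0,0],[-0.28,0,-0.04],110]

```text
time: 35.7
position: [0.5971, -0.0041, 0.2288]
tool_rot: [2.342, 2.092, -0.001]
ft_force: [0.4, -0.2, -0.1]
grip_width: 0.568
```

```bash
python3 - <<'E'
from m import *
save(ctrl.get_image('wrist'),'w13'); t=ctrl.get_image('top'); s=ctrl.get_image('scene'); save(t,'t13'); save(s,'s13')
a=cv2.imread('pics/w13.png')[0:260]; b=cv2.imread('pics/s13.png')
b=cv2.resize(b[120:370,150:425],(560,509)); cv2.imwrite('pics/c13.png',b)
print(ctrl.get_state()['position'],ctrl.get_state()['time'])
E
```

```text
[ 0.59708    -0.00468492  0.22890448] 35.85
```

View pics/w13.png

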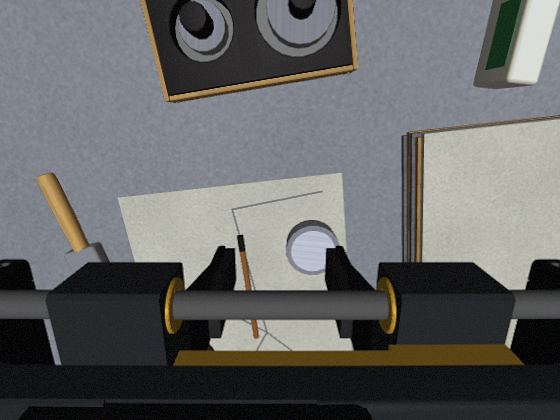

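View pics/c13.png

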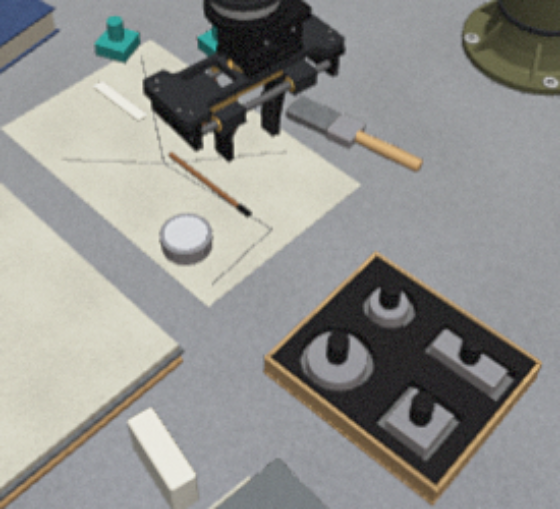

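View pics/t13.png

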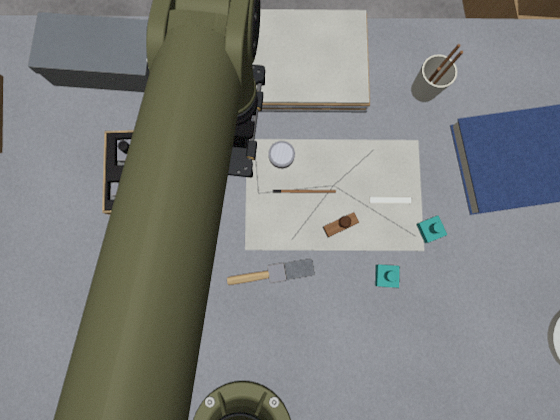

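```bash
python3 - <<'E'
import cv2
b=cv2.imread('pics/s13.png'); cv2.imwrite('pics/d13.png',cv2.resize(b[240:370,275:420],None,fx=4.5,fy=4.5,interpolation=cv2.INTER_CUBIC))
E
```

```text
(no output)
```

View pics/d13.png

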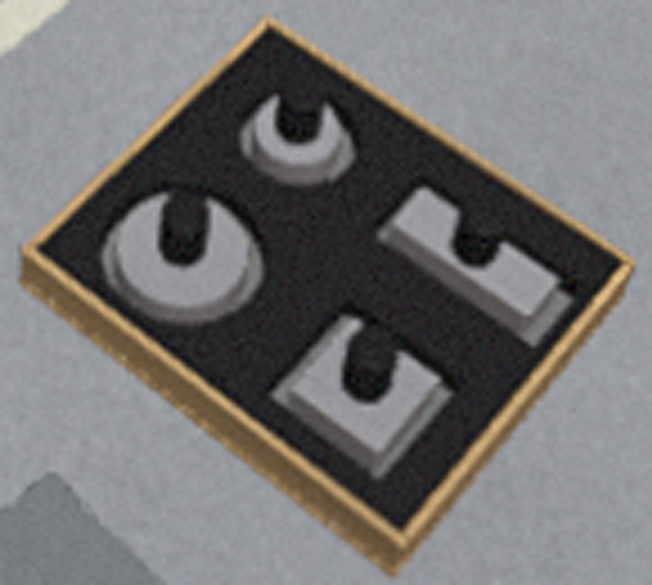

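All four weights sit level in their own recesses, with floor visible around each. The stamp, tin and turquoise pieces haven't moved. Handing in.

```bash
python3 -c "
from bench import ctrl
print(ctrl.close_job())"
```

```text
the job is handed in; nothing more can be done
None
```

All four map weights are in the tray, each upright in its own recess, and I handed the job in at about 36 s on the robot's clock. The order was large round, small round, bar, then the grey square, which I turned about 6° to line up with its recess.

- **Setting down:** I lowered each weight until the force reading showed contact, and only then opened the jaws. The tool heights at contact (58–60 mm) were about 17 mm above those when gripping. That matches the height of the recess floor.
- **Final pictures:** All four weights sit level with pale recess floor visible around each. The tray is partly behind the arm in the top view, so this rests on the scene camera and the close wrist views.
- **Left alone:** The stamp, the tin and both turquoise squares are where they started.
- **Disagreements:** The top and scene cameras differed by 4–6 mm on the tray's position, so I used the middle. Wrist-camera overlays then agreed to within about 2 mm. The measured pose also kept drifting a few mm for a moment after fast moves, so I mostly let it settle before setting down.

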